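# Hold the indexing jig's spring jaw open

### The arm

A 6-joint arm with a two-finger parallel gripper is mounted at the origin on the work surface. World frame = base frame: x ahead of the robot, y to its left, z up, the work surface at z = 0. Lengths are in m, angles in rad, forces in N, time in s.
With the tool pointing down it reaches from about 0.275 to 0.725 m from the base axis. Payload 5.6 kg.
Tool frame: the origin (TCP) lies on the centre line of the jaws, within the pads' length; the fingertips stand 22 mm ahead of it and the grasp point (between the pads) lies 3 mm ahead of it; z points along the fingers, y is the line along which they close (so a half turn about z gives the same grasp; the last joint's range is limited). The gripper opens to 85 mm and grips with 20 to 120 N. Pads are 22 mm wide; open, the fingers measure 114 mm over their backs; the gripper's body (76 mm by 85 mm) begins 54 mm behind the grasp point. The pads swing forward as they close: fully open they stand 13 mm farther back than shut.
Start: joints at [0.285, 0.255, 0.108, 0, -1.424, -0.285], TCP at [0.55, 0, 0.253] pointing down, gripper open.
Joint ranges: [-2.95, 2.95], [-1.21, 1.97], [-1.09, 1.5], [-2.87, 1.71], [-2.94, -0.07], [-3.05, 3.05]. Speed limits (rad/s): [2.57, 2.57, 3.14, 3.14, 3.14, 3.14].

### API

Orientations are given as a rotation vector (axis times angle).
In Python, from bench import ctrl gives the robot as it stands.
- The arm moves only by the tool servo_tool, never from a script. Its argument "series" is one flat list of numbers, 4 for each row, row after row: the shift along the world's x, y, z normalised to -1 to 1, where 1 is 15 cm, then the turn about the world's z normalised to -1 to 1, where 1 is 360 degrees. In form: [tx, ty, tz, roll, tx, ty, tz, roll, ...]. A call has 1 to 12 rows; each row shifts and turns the commanded pose from where the row before left it; what a row does not reach is not made up. A row lasts 1/10 s, in which the tool goes at most 50 mm and 8.59 degrees, less where a joint would pass 70% of its speed; a pose out of reach is approached as far as the arm can. A call with a number of a shift or a turn outside -1 to 1 is refused whole. A call with a gripper value outside its range is refused whole. "hand" is the opening, from -1 (shut) to 1 (fully open), so that 0 is half open, set as the call begins (left out, the last holds). The fingers move at their own pace and stop on an object; the grip force is fixed at half the most. Time passes only in rows, so rows that do not move let the fingers close. It gives the time, the measured TCP pose, the force, the opening and the grip force at its end, in the units of the state.
- ctrl.get_state(): the state, without advancing time (a new reading comes with each control period).
- ctrl.camera(name): name is "scene" or "side" or "wrist"; returns (picture, depth): 480x640x3 uint8, red, green, blue; 480x640 float32, m along the optical axis (not along the pixel's ray), 0 where there is no reading.
- ctrl.camera_model(name): a dict with "vfov" (degrees; the focal length in pixels is half the picture's height over the tangent of half this angle, whatever the lens; pixels are square), "cx", "cy" (the principal point, pixels), "D" ([k1, k2, p1, p2, k3] as OpenCV has them; the pictures are not rectified), "xyz" and "rotation" of the camera in the world; the wrist camera has in their place "hand_eye" (4x4, takes a point from camera to tool coordinates, whose origin is the TCP and whose axes are the flange's). Camera axes: x right, y down, z forward; pixel columns grow to the right and rows downward; lengths in m; the calibration is good to about 2 mm. A picture is of the moment at which its call begins: read the wrist's pose just before it. camera_model takes no time and is no camera call.
- ctrl.sign_off(): hands the job in; it is judged then, once.
Trained networks look in the newest picture that a camera, given by its name, has taken for a name from the list of things; names that differ only in an ending like _2 or _b are one class to them, and where a whole thing is asked for, a point or a joint stands for the part that bears it (a point fixed in the world has none). Each returns a list of dicts, best first, with "score" (0 to 1); they miss things now and then, are a little off and sometimes report something else, mostly with a low value. They report only what shows in the picture. A call takes as long as a camera call.
- ctrl.look_for(camera, name): "pixel" ([column, row] in pixels, amid what is visible of it).
- ctrl.silhouettes(camera, name): "region" (480x640 bool, what is visible of it) and "pixel" ([column, row] in pixels, amid what is visible of it).
The state is a dict: "time": time; "joint_positions": joint angles; "dq": joint speeds; "joint_efforts": joint torques, N m; "ee_pos": TCP position; "eef_rot": TCP orientation; "contact_force": force on the tool from outside, world axes, zero at the start; "wrist_torque": the same for the moment, N m; "width": finger opening in m; "gripper_force": force on a finger pad.
Only numpy, scipy, OpenCV 4.12 (cv2) and the standard library are available. Lean on these libraries where they do the work, as an engineer would, in place of code of your own. Each camera call takes 0.05 s, during which the arm holds its last target. There are 200 camera calls.

### The job

Turn the plywood turntable of the indexing jig counter-clockwise (seen from above) until it clicks home against its stop, then pull the spring-loaded jaw outwards by its upright grip until its pointer lines up with the mark on the guide rail, ready for a blank to be put in. Finish while still holding the jaw there against its spring (it snaps shut if let go), and leave the other things on the bench where they are.

Things in the scene. Friction and masses are not known exactly. Their poses are not given: they have to be found in the camera images.
- turntable (a joint): Angle (rad) of the round plywood turntable (280 mm across, 18 mm thick). Grows counter-clockwise seen from above; 0 is home against the stop; it starts 40 to 80 degrees short of that (negative). Stays where left (friction 0.2 N m). From about -0.12 a sprung roller rides up a lug on its rim (up to 0.8 N m to turn past); past the crest at -0.057 it snaps home and is kept there.
- jig: The indexing jig: square plywood base 250 x 250 x 25 mm, fixed to the bench, carrying the turntable, whose top face is 45 mm above the bench. Origin under its centre. With the turntable home the jaw opens along this frame's -x. The roller stands in an aluminium block on its +x side, 48 mm high.
- table_axis (a point): Centre of the turntable's top face, on its turning axis. Its axes turn with the table; the jaw opens along -x. In this frame: fixed jaw, a dark wooden block at x = +25 to +55, y = -25 to +25 mm, 45 mm high; two guide rails 14 mm high along x from -135 to -10 mm at y = -46 to -26 and +26 to +46 mm.
- peg_mid (a point): The turning peg: upright dark wooden round peg, 22 mm in diameter, 55 mm high, on the turntable, its centre 105 mm from the axis towards the table's -y (a 34 mm washer, 4 mm thick, round its foot). This point is on its centre line, 30 mm above the turntable's top, 25 mm below the peg's top. It turns with the table.
- jaw: The sprung jaw: aluminium slide plate (top 12 mm above the turntable) between the rails, a wooden jaw block (18 mm thick, 50 mm wide, top 46 mm above the turntable) at its inner end, an upright grip at its outer end. Origin on the turntable's axis when shut; it moves out along the table's -x, 60 mm at most. The spring pulls it shut: 4 N when shut, 11 N at 45 mm.
- grip_mid (a point): The jaw's pull grip: upright dark wooden plate, 14 mm thick along the pull, 46 mm wide across it, top 70 mm above the turntable; 66 mm are free between it and the jaw block. This point is mid-thickness and mid-width, 20 mm below its top, 86 mm from the axis when shut. Pull along this frame's -x (horizontal, away from the table's axis).
- pointer (a point): The jaw's pointer: an upright steel fin, 4 mm thick along the pull, 9 mm wide, its top 32 mm above the turntable, that stands over the inner half of the +y guide rail, 20 mm out from the axis when the jaw is shut. This point is the middle of its top edge. It moves with the jaw.
- mark (a point): The mark: a second upright steel fin of the same thickness and height over the outer half of the same rail, on a strap with a thumbscrew, clamped 25 to 45 mm further out than the shut jaw's pointer; the jaw does not catch on it and passes it. Lined up, the two fins stand side by side as one; this point is where pointer then lies.
- blank: Bystander: square wooden blank 200 x 42 x 42 mm lying beside the jig; origin under its centre.
- screwdriver: Bystander: screwdriver with a black handle lying beside the jig; origin below the middle.
- glue: Bystander: white glue bottle, 60 mm across, 170 mm high, beyond the jig; origin under its centre.
- screws: Bystander: jar 70 mm across, 80 mm high, beyond the jig; origin under its centre.
- hammer: Bystander: hammer lying on the bench to the robot's right.
- plane: Bystander: hand plane 240 mm long, 95 mm high, on the bench to the robot's left.
- square: Bystander: steel try square, 220 mm long, lying beyond the blank.

How it is judged:
By the outcome, as a careful person would: the job done as asked, in the order asked, and still so for the second after the job is handed in, while the arm keeps its last pose, push and grip.
It also fails if it takes over 42 s, if anything falls off the work surface, if the arm or the gripper's body presses on something with over 40 N, if the wrist force passes 120 N, or if a joint passes its speed limit or range.

## Working session

There is one attempt and no reset: what is moved stays moved. The work goes in short steps, Python scripts to look and compute and a tool call to move; the robot and the scene stay as the last step left them, time stands still between calls to the robot, and variables do not carry over. Pictures are saved under pics/ and viewed, at most 10 in all, crops included, and the job is handed in when it is done.

Besides the shell and the picture viewer there is one more tool, called after "Emit:" as name(argument=value, ...) on one line, values as JSON. servo_tool: Moves the arm, as the interface text tells. Its arguments: {"type":"object","properties":{"series":{"type":"array","items":{"type":"number","minimum":-1,"maximum":1}},"hand":{"type":"number"}},"required":["series"]}

```bash
mkdir -p pics; ls
cat > h.py <<'E'
import numpy as np, cv2
from scipy.spatial.transform import Rotation as R
from bench import ctrl
def model(n, st=None):
    m=ctrl.camera_model(n); f=240/np.tan(np.radians(m["vfov"])/2)
    K=np.array([[f,0,m["cx"]],[0,f,m["cy"]],[0,0,1]]); D=np.array(m["D"],float)
    if "hand_eye" in m:
        H=np.array(m["hand_eye"]); st=st or ctrl.get_state()
        T=np.eye(4);T[:3,:3]=R.from_rotvec(st["eef_rot"]).as_matrix();T[:3,3]=st["ee_pos"]; T=T@H
    else:
        T=np.eye(4);r=np.array(m["rotation"],float);T[:3,:3]=r if r.shape==(3,3) else R.from_rotvec(r).as_matrix();T[:3,3]=m["xyz"]
    return K,D,T
def snap(n,fn=None):
    st=ctrl.get_state(); p,d=ctrl.camera(n)
    if fn: cv2.imwrite(fn,p[:,:,::-1])
    return p,d,model(n,st)
def cloud(d,M,uv):
    K,D,T=M; uv=np.asarray(uv,float).reshape(-1,2)
    z=d[np.clip(np.round(uv[:,1]),0,479).astype(int),np.clip(np.round(uv[:,0]),0,639).astype(int)]
    n=cv2.undistortPoints(uv.reshape(-1,1,2),K,D).reshape(-1,2)
    return (np.c_[n*z[:,None],z])@T[:3,:3].T+T[:3,3], z>0
def atz(M,uv,z):
    K,D,T=M; n=cv2.undistortPoints(np.asarray(uv,float).reshape(-1,1,2),K,D).reshape(-1,2)
    r=np.c_[n,np.ones(len(n))]@T[:3,:3].T
    return T[:3,3]+r*((z-T[2,3])/r[:,2])[:,None]
def region(n,name,d,M):
    o=ctrl.silhouettes(n,name)
    if not o: return None,0
    v,u=np.nonzero(o[0]["region"]); P,ok=cloud(d,M,np.c_[u,v]); return P[ok],o[0]["score"]
E
cat > a.py <<'E'
from h import *
for n in ("scene","side","wrist"):
    p,d,M=snap(n,f"pics/{n}0.png"); print(n,M[2][:3,3].round(3),M[2][:3,2].round(2))
    for k in ("turntable","jig","peg_mid","grip_mid","pointer","mark","jaw","glue","screws","blank"):
        P,s=region(n,k,d,M)
        if P is not None and len(P): print(k,round(s,2),len(P),np.median(P,0).round(3),P.min(0).round(3),P.max(0).round(3))
E
python3 a.py; python3 -c "
import cv2,numpy as np
cv2.imwrite('pics/all0.png',np.vstack([np.hstack([cv2.resize(cv2.imread(f'pics/{n}0.png'),(400,300)) for n in r]) for r in (('scene','side'),('wrist','wrist'))]))"
```

```text
pics
scene [1.746 0.075 1.042] [-0.78 -0.07 -0.62]
turntable 0.78 6627 [ 0.62  -0.022  0.048] [ 0.407 -0.156 -0.001] [0.748 0.119 0.124]
jig 0.64 1504 [0.789 0.07  0.091] [0.681 0.038 0.001] [0.805 0.101 0.176]
peg_mid 0.6 77 [0.599 0.052 0.062] [0.582 0.044 0.042] [0.609 0.064 0.08 ]
grip_mid 0.6 858 [0.564 0.023 0.077] [ 0.521 -0.037  0.049] [0.626 0.063 0.124]
pointer 0.75 901 [0.564 0.021 0.075] [ 0.515 -0.04   0.038] [0.637 0.064 0.124]
jaw 0.83 870 [0.563 0.023 0.077] [ 0.521 -0.037  0.05 ] [0.626 0.062 0.124]
glue 0.93 1514 [0.789 0.07  0.091] [0.669 0.038 0.001] [0.805 0.101 0.176]
screws 0.86 1222 [ 0.793 -0.101  0.058] [ 0.687 -0.151 -0.003] [ 0.813 -0.07   0.087]
blank 0.69 1414 [0.674 0.191 0.043] [ 0.544  0.163 -0.002] [0.752 0.225 0.051]
side [-0.121 -0.809  1.308] [ 0.44  0.49 -0.75]
turntable 0.79 4238 [ 0.591 -0.034  0.044] [ 0.462 -0.16  -0.009] [0.774 0.151 0.119]
jig 0.6 4841 [ 0.587 -0.037  0.043] [ 0.462 -0.16  -0.008] [0.789 0.132 0.119]
peg_mid 0.84 4258 [ 0.591 -0.034  0.044] [ 0.462 -0.16  -0.009] [0.774 0.157 0.119]
grip_mid 0.7 419 [0.572 0.015 0.059] [ 0.
[... 507 characters left out ...]
7 -0.037  0.045] [ 0.454 -0.167 -0.002] [0.829 0.15  0.249]
peg_mid 0.74 77586 [ 0.604 -0.038  0.046] [ 0.455 -0.161 -0.001] [0.763 0.143 0.247]
grip_mid 0.87 7890 [0.57  0.017 0.059] [ 0.518 -0.039  0.045] [0.629 0.092 0.117]
pointer 0.97 7817 [0.57  0.017 0.059] [ 0.522 -0.039  0.045] [0.633 0.061 0.117]
mark 0.71 268 [0.597 0.05  0.063] [0.589 0.042 0.046] [0.609 0.067 0.079]
jaw 0.6 8013 [0.57  0.017 0.059] [ 0.517 -0.039  0.044] [0.633 0.085 0.117]
glue 0.62 9427 [0.755 0.058 0.106] [ 0.726  0.033 -0.001] [0.911 0.188 0.169]
screws 0.93 8921 [ 0.752 -0.104  0.074] [ 0.725 -0.15  -0.001] [ 0.852 -0.07   0.083]
blank 0.59 6267 [0.612 0.175 0.042] [ 0.549 -0.008 -0.001] [0.765 0.249 0.277]
```

View pics/all0.png

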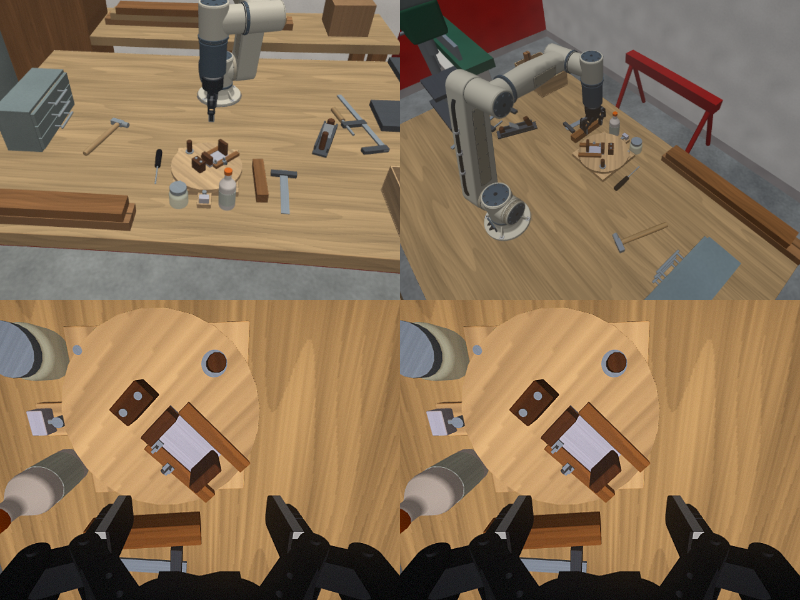

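Collage (top-left scene, top-right side, bottom wrist, shown at 400x300): in the wrist view the table is centred near (160,405), the peg at (215,362), the fixed jaw at (133,402), the grip at (205,465), and the pointer and mark fins near (157,448) and (167,468). World +x is left in that image and +y is down. Next I'll measure the geometry.

```bash
cat > g.py <<'E'
from h import *
import sys
def geom(fn=None):
    p,d,M=snap("wrist",fn); g=np.mgrid[0:480,0:640]; P,ok=cloud(d,M,np.c_[g[1].ravel(),g[0].ravel()])
    P=P.reshape(480,640,3); hsv=cv2.cvtColor(p,cv2.COLOR_RGB2HSV); return p,d,M,P
def comps(P,lo,hi,xr=(.42,.78),yr=(-.2,.13),mn=60):
    m=((P[...,2]>lo)&(P[...,2]<hi)&(P[...,0]>xr[0])&(P[...,0]<xr[1])&(P[...,1]>yr[0])&(P[...,1]<yr[1])).astype(np.uint8)
    n,l,s,c=cv2.connectedComponentsWithStats(m)
    for i in range(1,n):
        if s[i,4]>=mn:
            q=P[l==i]; r=cv2.minAreaRect((q[:,:2]*1000).astype(np.float32))
            print(f"z {lo}-{hi} n={s[i,4]} px={c[i].round()} rect c={np.round(r[0],1)} size={np.round(r[1],1)} ang={r[2]:.1f} zmed={np.median(q[:,2]):.4f}")
if __name__=="__main__":
    p,d,M,P=geom("pics/w1.png")
    comps(P,.107,.125); comps(P,.096,.106); comps(P,.084,.096); comps(P,.068,.082,mn=15); comps(P,.054,.064,mn=100)
    # rim circle of the top face
    m=(abs(P[...,2]-.045)<.004)&(P[...,0]>.44)&(P[...,0]<.77)&(P[...,1]<.14); q=P[m][:,:2]
    h=cv2.convexHull((q*1000).astype(np.float32))[:,0]; A=np.c_[2*h,np.ones(len(h))]
    for _ in range(6):
        s=np.linalg.lstsq(A,(h**2).sum(1),rcond=None)[0]; c=s[:2]; r=np.sqrt(s[2]+c@c); e=abs(np.hypot(*(h-c).T)-r); k=e<max(2,2*np.median(e)); h=h[k];A=A[k]
    print("rim",c.round(1),r.round(1),len(h), cv2.minEnclosingCircle(h))
    # base corners
    m=(abs(P[...,2]-.0225)<.006)&(P[...,0]>.44)&(P[...,0]<.8)&(P[...,1]<.14); q=P[m]
    r=cv2.minAreaRect((q[:,:2]*1000).astype(np.float32)); print("base",r,np.median(q[:,2]))
E
python3 g.py
```

```text
z 0.107-0.125 n=1092 px=[328. 283.] rect c=[543.8  42. ] size=[45.6 14.2] ang=45.2 zmed=0.1147
z 0.107-0.125 n=2340 px=[ 53. 309.] rect c=[758.3  64.7] size=[33.1 56.8] ang=19.4 zmed=0.1157
z 0.096-0.106 n=789 px=[346.  99.] rect c=[531.7 -92.1] size=[20.2 20. ] ang=0.4 zmed=0.1000
z 0.096-0.106 n=245 px=[327. 270.] rect c=[547.   37.2] size=[46.1 12.1] ang=30.7 zmed=0.1011
z 0.096-0.106 n=753 px=[ 70. 294.] rect c=[755.  62.] size=[27.5 58.3] ang=25.4 zmed=0.1018
z 0.084-0.096 n=2681 px=[211. 165.] rect c=[633.4 -45.8] size=[50. 30.] ang=45.5 zmed=0.0903
z 0.084-0.096 n=1448 px=[254. 205.] rect c=[602.4 -14.8] size=[50.5 18. ] ang=45.5 zmed=0.0910
z 0.084-0.096 n=258 px=[327. 265.] rect c=[546.9  37.1] size=[45.8 12.5] ang=29.9 zmed=0.0901
z 0.084-0.096 n=770 px=[ 80. 288.] rect c=[754.2  59. ] size=[22.9 57.2] ang=32.9 zmed=0.0900
z 0.068-0.082 n=4588 px=[30. 81.] rect c=[ 760.3 -104.9] size=[60.6 39. ] ang=89.0 zmed=0.0802
z 0.068-0.082 n=200 px=[234. 151.] rect c=[620.7 -43.3] size=[54.9 24. ] ang=77.0 zmed=0.0753
z 0.068-0.082 n=71 px=[276. 180.] rect c=[585.3 -32.6] size=[ 1.7 
[... 201 characters left out ...]
med=0.0752
z 0.068-0.082 n=797 px=[ 90. 279.] rect c=[753.8  60.5] size=[26.4 60.4] ang=28.5 zmed=0.0755
z 0.068-0.082 n=91 px=[268. 274.] rect c=[595.9  50.3] size=[10.7  4.3] ang=44.7 zmed=0.0763
z 0.054-0.064 n=1104 px=[63. 83.] rect c=[ 757.7 -103.8] size=[65.  36.9] ang=84.9 zmed=0.0571
z 0.054-0.064 n=9464 px=[309. 236.] rect c=[562.2  31.4] size=[101.8 140.2] ang=45.4 zmed=0.0584
z 0.054-0.064 n=464 px=[101. 272.] rect c=[753.8  59.6] size=[24.7 59.6] ang=30.3 zmed=0.0592
rim [618.6 -15.9] 149.9 35 ((618.3333129882812, -15.270670890808105), 152.7154998779297)
base ((637.562255859375, -17.09320068359375), (314.8427429199219, 249.92689514160156), 1.5634446144104004) 0.024923954843206753
```

```bash
python3 -c "
import cv2
i=cv2.imread('pics/w1.png');cv2.imwrite('pics/w1c.png',cv2.resize(i[:340,40:460],(780,631))[:600])"
```

```text
(no output)
```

View pics/w1c.png

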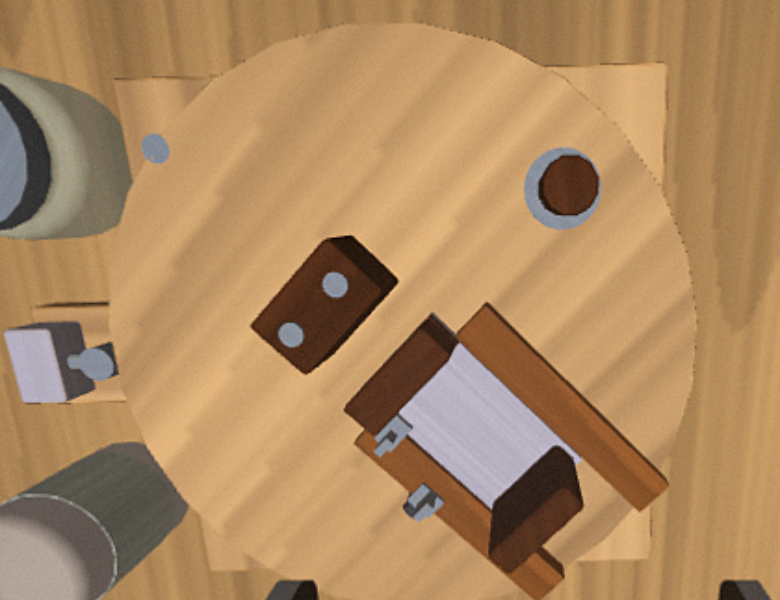

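Crop: the peg is near (568,185), the grip (535,510), the pointer fin (392,435), the mark fin (424,502), and the roller block (60,360). The axis is at (604.9, -17.8) mm and the jaw direction is 135.6°. Home is about 181.6°, so I need a turn of about 46°. The pull is about 34 mm. Moving to the peg.

Emit:
servo_tool(series=[-0.0206,-0.103,-0.1,-0.0206,-0.0206,-0.103,-0.1,-0.0206,-0.0206,-0.103,-0.1,-0.0206,-0.0206,-0.103,-0.1,-0.0206,-0.0206,-0.103,-0.1,-0.0206,-0.0206,-0.103,-0.1,-0.0206,0,0,0,0,0,0,0,0], hand=1)

```text
time: 2.5
ee_pos: [0.5315, -0.0928, 0.1635]
eef_rot: [1.217, -2.896, 0.0]
contact_force: [0.0, 0.3, 0.6]
width: 0.0854
gripper_force: 0.0
```

Emit:
servo_tool(series=[0,0,-0.1,0,0,0,-0.1,0,0,0,-0.1,0,0,0,-0.1,0,0,0,-0.1,0,0,0,-0.067,0,0,0,0,0])

```text
time: 3.2
ee_pos: [0.5312, -0.0922, 0.0775]
eef_rot: [1.217, -2.895, -0.001]
contact_force: [-0.5, -0.5, -0.3]
width: 0.0857
gripper_force: 0.0
```

Emit:
servo_tool(series=[0,0,0,0,0,0,0,0,0,0,0,0,0,0,0,0,0,0,0,0,0,0,0,0,0,0,0,0,0,0,0,0], hand=-1)

```text
time: 4.0
ee_pos: [0.5316, -0.0927, 0.0788]
eef_rot: [-1.215, 2.897, -0.001]
contact_force: [-1.1, 0.6, 5.2]
width: 0.0208
gripper_force: 58.5
```

Run:
```python
import numpy as np
c=np.array([.6049,-.0178]); a=np.radians(np.r_[-134.4+4*np.arange(11),-134.4+40+1.5*np.arange(1,7)]); p=c+.105*np.c_[np.cos(a),np.sin(a)]
print((np.diff(p,axis=0)/.15).round(4).tolist(), 4/360,1.5/360, p[[10,-1]])
```

```text
[[0.0361, -0.0329], [0.0383, -0.0303], [0.0403, -0.0276], [0.0421, -0.0247], [0.0438, -0.0217], [0.0452, -0.0186], [0.0464, -0.0154], [0.0473, -0.0122], [0.0481, -0.0088], [0.0486, -0.0054], [0.0183, -0.0012], [0.0183, -0.0007], [0.0183, -0.0002], [0.0183, 0.0003], [0.0183, 0.0008], [0.0183, 0.0012]] 0.011111111111111112 0.004166666666666667 [[ 0.5968445  -0.12249054]
 [ 0.61332089 -0.12246178]]
```

Emit:
servo_tool(series=[0.0361,-0.0329,0,0.0111,0.0383,-0.0303,0,0.0111,0.0403,-0.0276,0,0.0111,0.0421,-0.0247,0,0.0111,0.0438,-0.0217,0,0.0111,0.0452,-0.0186,0,0.0111,0.0464,-0.0154,0,0.0111,0.0473,-0.0122,0,0.0111,0.0481,-0.0088,0,0.0111,0.0486,-0.0054,0,0.0111,0,0,0,0])

```text
time: 5.1
ee_pos: [0.5974, -0.1216, 0.0788]
eef_rot: [-2.134, 2.305, 0.001]
contact_force: [-2.6, 3.6, 6.1]
width: 0.0207
gripper_force: 59.3
```

Emit:
servo_tool(series=[0.0183,-0.0012,0,0.0042,0.0183,-0.0007,0,0.0042,0,0,0,0])

```text
time: 5.4
ee_pos: [0.6031, -0.1219, 0.0788]
eef_rot: [-2.192, 2.248, -0.001]
contact_force: [-1.5, 3.5, 6.1]
width: 0.0207
gripper_force: 59.2
```

Emit:
servo_tool(series=[0.0183,-0.0002,0,0.0042,0,0,0,0])

```text
time: 5.6
ee_pos: [0.6063, -0.1218, 0.0788]
eef_rot: [-2.221, 2.219, -0.002]
contact_force: [1.9, 4.4, 6.3]
width: 0.0206
gripper_force: 59.2
```

Emit:
servo_tool(series=[0.0122,0.0001,0,0.0028,0,0,0,0])

```text
time: 5.8
ee_pos: [0.6073, -0.1218, 0.0788]
eef_rot: [-2.24, 2.2, -0.0]
contact_force: [-1.5, 5.6, 7.0]
width: 0.0204
gripper_force: 59.4
```

Emit:
servo_tool(series=[0.0122,0.0004,0,0.0028,0,0,0,0])

```text
time: 6.0
ee_pos: [0.6074, -0.1218, 0.0788]
eef_rot: [2.259, -2.182, -0.004]
contact_force: [-6.8, 5.7, 11.2]
width: 0.0207
gripper_force: 59.9
```

Emit:
servo_tool(series=[0,0,0,0,0,0,0,0,0,0,0,0,0,0,0,0,0,0,0,0], hand=1)

```text
time: 6.5
ee_pos: [0.6087, -0.1227, 0.078]
eef_rot: [2.26, -2.182, -0.0]
contact_force: [0.1, 0.6, -0.6]
width: 0.0852
gripper_force: 0.0
```

Emit:
servo_tool(series=[0,0,0.2,0,0,0,0.2,0,0,0,0.2,0,-0.088,0.147,0.1,-0.0008,-0.088,0.147,0.1,-0.0008,-0.088,0.147,0.1,-0.0008,-0.088,0.147,0.1,-0.0008,-0.088,0.147,0.1,-0.0008,0,0,0,0,0,0,0,0])

```text
time: 7.5
ee_pos: [0.5428, -0.0119, 0.2436]
eef_rot: [-2.233, 2.208, -0.001]
contact_force: [-0.6, -0.6, -1.0]
width: 0.0852
gripper_force: 0.0
```

```bash
cat > b.py <<'E'
from g import *
p,d,M,P=geom("pics/w2.png"); print(ctrl.get_state()["ee_pos"])
comps(P,.107,.125); comps(P,.096,.106); comps(P,.084,.096); comps(P,.068,.082,mn=15)
E
python3 b.py
```

```text
[ 0.54270604 -0.01242373  0.24282744]
z 0.107-0.125 n=1253 px=[353. 224.] rect c=[519.3 -20.5] size=[14.  45.7] ang=1.6 zmed=0.1148
z 0.107-0.125 n=2451 px=[ 37. 326.] rect c=[757.7  64.8] size=[32.2 57.1] ang=18.8 zmed=0.1154
z 0.096-0.106 n=984 px=[222.  68.] rect c=[ 607.9 -122.2] size=[21.5 21.4] ang=16.1 zmed=0.1000
z 0.096-0.106 n=108 px=[347. 207.] rect c=[525.5 -23. ] size=[44.  11.8] ang=74.5 zmed=0.1038
z 0.096-0.106 n=848 px=[ 55. 310.] rect c=[754.7  61.4] size=[26.1 58.6] ang=27.2 zmed=0.1016
z 0.084-0.096 n=118 px=[237.  74.] rect c=[ 601.2 -120.5] size=[21.3  8.1] ang=75.2 zmed=0.0901
z 0.084-0.096 n=2572 px=[188. 218.] rect c=[644.6 -16.8] size=[30.  49.7] ang=1.6 zmed=0.0902
z 0.084-0.096 n=1564 px=[244. 217.] rect c=[601.2 -17.7] size=[18.3 50.6] ang=1.5 zmed=0.0910
z 0.084-0.096 n=106 px=[346. 203.] rect c=[525.6 -23.2] size=[43.7 11.9] ang=74.2 zmed=0.0916
z 0.084-0.096 n=796 px=[ 65. 303.] rect c=[754.2  59.3] size=[23.2 57.4] ang=32.3 zmed=0.0899
z 0.068-0.082 n=3672 px=[22. 97.] rect c=[ 757.3 -102.7] size=[60.6 32. ] ang=81.5 zmed=0.0801
z 0.068-0.082 n=122 px=[242.  77.] rect c=[ 601.4 -120.4] size=[21.4  8.2] ang=74.1 zmed=0.0755
z 0.068-0.082 n=429 px=[205. 206.] rect c=[634.1 -23.1] size=[24.8 56.2] ang=31.6 zmed=0.0756
z 0.068-0.082 n=246 px=[255. 204.] rect c=[593.6 -21.4] size=[15.8 50.3] ang=21.6 zmed=0.0756
z 0.068-0.082 n=101 px=[345. 197.] rect c=[525.6 -24.6] size=[41.  11.3] ang=73.6 zmed=0.0780
z 0.068-0.082 n=80 px=[270. 249.] rect c=[584.3  11.9] size=[4.1 9.1] ang=1.7 zmed=0.0769
z 0.068-0.082 n=73 px=[311. 261.] rect c=[549.8  22.5] size=[ 3.7 10.3] ang=5.2 zmed=0.0766
z 0.068-0.082 n=886 px=[ 77. 295.] rect c=[754.3  58.3] size=[22.9 58. ] ang=34.8 zmed=0.0754
```

View pics/w2.png

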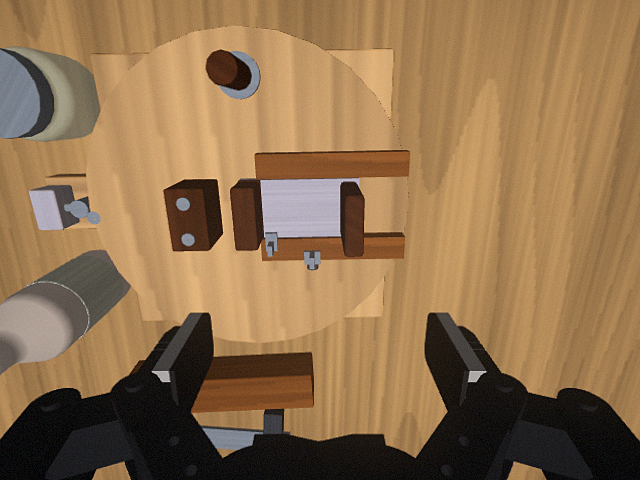

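The table is home: jaw axis 181.65° against base 181.56°. In this view the grip is at (353,224), the pointer at (270,249), the mark at (311,261), and the pull needed is 34.2 mm. Going down on the grip.

Emit:
servo_tool(series=[-0.039,-0.0142,-0.1,0.0007,-0.039,-0.0142,-0.1,0.0007,-0.039,-0.0142,-0.1,0.0007,-0.039,-0.0142,-0.1,0.0007,0,0,-0.1,0,0,0,-0.1,0,0,0,-0.1,0,0,0,-0.1,0,0,0,-0.1,0,0,0,-0.093,0,0,0,0,0], hand=0.4)

```text
time: 8.65
ee_pos: [0.5177, -0.0219, 0.0914]
eef_rot: [2.247, -2.189, -0.006]
contact_force: [0.2, 0.2, 0.8]
width: 0.0598
gripper_force: 0.0
```

Emit:
servo_tool(series=[0,0,0,0,0,0,0,0,0,0,0,0,0,0,0,0,0,0,0,0,0,0,0,0], hand=-1)

```text
time: 9.25
ee_pos: [0.5183, -0.021, 0.095]
eef_rot: [2.251, -2.189, -0.002]
contact_force: [-5.5, 1.0, 5.0]
width: 0.0131
gripper_force: 59.4
```

Emit:
servo_tool(series=[-0.02,-0.0006,0,0,-0.02,-0.0006,0,0,-0.02,-0.0006,0,0,-0.02,-0.0006,0,0,-0.02,-0.0006,0,0,-0.02,-0.0006,0,0,-0.02,-0.0006,0,0,-0.02,-0.0006,0,0,-0.02,-0.0006,0,0,-0.02,-0.0006,0,0,-0.0133,-0.0004,0,0,0,0,0,0])

```text
time: 10.45
ee_pos: [0.4893, -0.0218, 0.095]
eef_rot: [-2.25, 2.188, -0.005]
contact_force: [9.2, -2.1, -4.5]
width: 0.0133
gripper_force: 58.5
```

```bash
cat > c.py <<'E'
from g import *
import sys
p,d,M,P=geom(f"pics/w{sys.argv[1]}.png"); print(ctrl.get_state()["ee_pos"])
comps(P,.068,.082,mn=15,xr=(.5,.6),yr=(0,.06))
i=cv2.imread(f"pics/w{sys.argv[1]}.png"); s=cv2.imwrite("pics/s.png",ctrl.camera("scene")[0][:,:,::-1])
cv2.imwrite(f"pics/w{sys.argv[1]}s.png",np.hstack([cv2.resize(i,(400,300)),cv2.resize(cv2.imread("pics/s.png")[180:330,250:450],(400,300))]))
E
python3 c.py 3
```

```text
[ 0.48933801 -0.02180992  0.09499237]
z 0.068-0.082 n=158 px=[155. 362.] rect c=[562.7   3.3] size=[6.5 1.6] ang=88.0 zmed=0.0755
z 0.068-0.082 n=148 px=[175. 368.] rect c=[555.2   8.3] size=[5.1 4.2] ang=7.7 zmed=0.0726
```

View pics/w3s.png

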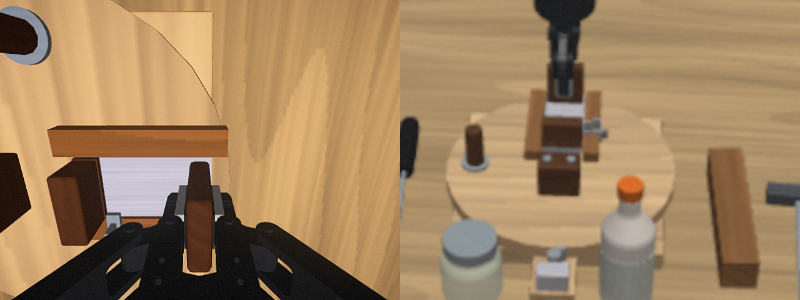

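```bash
cat > e.py <<'E'
from g import *
import sys
p,d,M,P=geom(f"pics/w{sys.argv[1]}.png"); print(ctrl.get_state()["ee_pos"])
comps(P,.084,.096,xr=(.55,.7),yr=(-.06,.03)); comps(P,.107,.125,xr=(.45,.52),yr=(-.06,.02))
s,ds,Ms=snap("scene"); s2,_,M2=snap("side")
def proj(M,X): return cv2.projectPoints(np.array(X,float),cv2.Rodrigues(M[2][:3,:3].T)[0],-M[2][:3,:3].T@M[2][:3,3],M[0],M[1])[0][:,0]
mk=[[.5498,.0225,.077]]; o=[]
for q,m in ((s,Ms),(s2,M2)):
    u,v=proj(m,mk)[0].round().astype(int); print(u,v); o.append(cv2.resize(q[v-20:v+20,u-20:u+20,::-1],(400,400),interpolation=cv2.INTER_CUBIC))
cv2.imwrite(f"pics/f{sys.argv[1]}.png",np.hstack(o))
E
python3 e.py 4
```

```text
[ 0.48945959 -0.02181767  0.09498649]
z 0.084-0.096 n=6299 px=[112. 333.] rect c=[572.  -18.7] size=[19.2 51. ] ang=2.4 zmed=0.0910
z 0.107-0.125 n=9743 px=[323. 369.] rect c=[488.  -31.5] size=[57.4 50.1] ang=46.5 zmed=0.1153
347 240
305 236
```

View pics/f4.png

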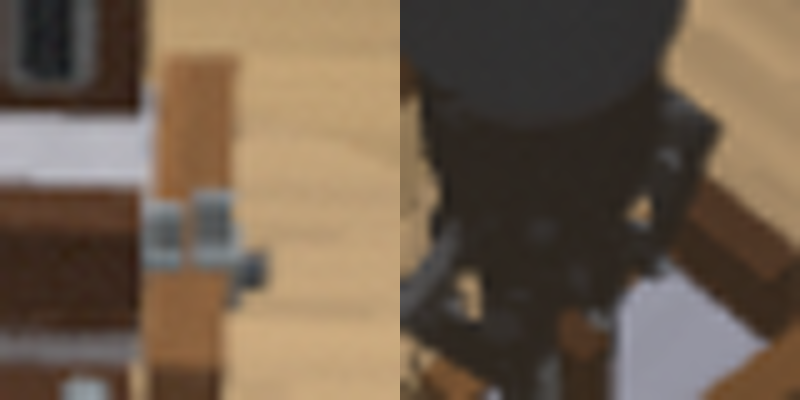

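Scene zoom (left half): pointer fin top at (163,202), mark fin top at (213,190), so the pointer is still a few mm short. The jaw block has moved 29.2 mm of 34.2 mm, so I'll pull 5 mm more.

Emit:
servo_tool(series=[-0.0167,-0.0005,0,0,-0.0167,-0.0005,0,0,0,0,0,0,0,0,0,0])

```text
time: 11.1
ee_pos: [0.4846, -0.0219, 0.095]
eef_rot: [-2.25, 2.187, -0.006]
contact_force: [8.9, -3.0, -4.7]
width: 0.0134
gripper_force: 58.5
```

```bash
python3 e.py 5
```

```text
[ 0.484621   -0.02196502  0.09500589]
z 0.084-0.096 n=6292 px=[112. 333.] rect c=[567.1 -18.9] size=[19.3 51.1] ang=1.8 zmed=0.0910
z 0.107-0.125 n=9838 px=[320. 368.] rect c=[487.4 -32.1] size=[54.6 53.9] ang=50.3 zmed=0.1153
347 240
305 236
```

View pics/f5.png

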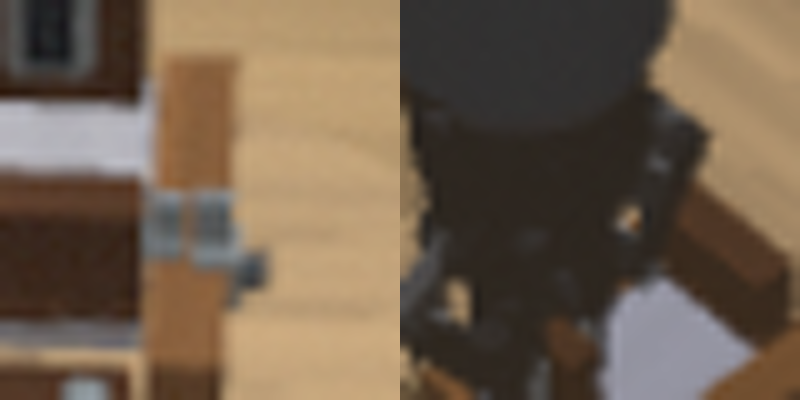

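Both fin tops are now level at row 190 in the zoom. Tool travel is 33.7 mm of the 34.2 mm target, so I'll add the last half millimetre and settle.

Emit:
servo_tool(series=[-0.0033,-0.0001,0,0,0,0,0,0,0,0,0,0,0,0,0,0])

```text
time: 11.65
ee_pos: [0.4842, -0.022, 0.095]
eef_rot: [-2.25, 2.187, -0.006]
contact_force: [9.5, -2.9, -5.4]
width: 0.013
gripper_force: 58.5
```

```bash
python3 -c "
from h import *
s=ctrl.get_state();print(s['ee_pos'],s['contact_force'],s['width'],s['gripper_force'])
print(ctrl.sign_off())"
```

```text
[ 0.48422319 -0.02195258  0.09502149] [ 9.4943816  -2.92731024 -5.39682122] 0.0130000105845413 58.496657609939575
the job is handed in; nothing more can be done
None
```

I turned the turntable home against its stop, then pulled the jaw about 34 mm so its pointer lines up with the mark to within about 1 mm by camera; I handed in at 11.65 s with the arm still holding the jaw against its spring, but no verdict came back.

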